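# Release the eccentric cam and slide a tube home in a welding fixture

### The arm

A 6-joint arm with a two-finger parallel gripper is mounted at the origin on the work surface. World frame = base frame: x ahead of the robot, y to its left, z up, the work surface at z = 0. Lengths are in m, angles in rad, forces in N, time in s.
With the tool pointing down it reaches from about 0.35 to 0.85 m from the base axis. Payload 8.1 kg.
Tool frame: the origin (TCP) lies midway between the tips of the shut fingers; the grasp point (between the pads) lies 19 mm behind it; z points along the fingers, y is the direction in which the jaws open and shut (so a half turn about z gives the same grasp; the last joint's range is limited). The gripper opens to 93 mm and grips with 3 to 60 N. Pads are 15 mm wide; open, the fingers measure 128 mm over their backs; the gripper's body (75 mm by 188 mm) begins 65 mm behind the grasp point.
Start: joints at [-1.237, 0.13, 1.488, -0, 1.523, -0.085], TCP at [0.244, -0.548, 0.195] pointing down, gripper open.
Joint ranges: [-2.96, 2.96], [-0.89, 2.26], [0.02, 2.5], [-1.34, 4.48], [0, 2.73], [-2.66, 2.66]. Speed limits (rad/s): [2.39, 2.39, 2.79, 3.14, 3.14, 3.14].

### API

Orientations are given as a rotation vector (axis times angle).
In Python, from plant import robot gives the robot as it stands. The module is installed in compiled form; this text tells all that it offers.
- The arm moves only by the shell command python3 -m pendant 'ROWS' [FORCE]. ROWS is JSON, a list of rows, each an object with "translation": the shift along the tool's x, y, z in mm, a list of three; "twist": the turn, a rotation vector about the tool's x, y, z in rad, a list of three; "grip": the opening, from -1 (shut) to 1 (fully open). A call has exactly 10 rows; each row shifts and turns the pose as measured when the row begins, along the tool's axes as they then stand; what a row does not reach is not made up. A row lasts 1/10 s, in which the tool goes at most 50 mm and 8.59 degrees, less where a joint would pass 70% of its speed; a pose out of reach is approached as far as the arm can. A call is refused whole if a number of a shift passes 50 or a number of a turn 0.15, either way. A call with a gripper value outside its range is refused whole. The fingers move at their own pace and stop on an object; FORCE is the grip in N (left out, the last holds). Time passes only in rows, so rows that do not move let the fingers close, or fill a call up. It gives the time, the measured TCP pose, the force and the opening at its end, in the units of the state.
- robot.read_state(): the state, without advancing time (a new reading comes with each control period).
- robot.read_camera(name): name is "scene" or "side" or "wrist"; returns (picture, depth): 400x640x3 uint8, red, green, blue; 400x640 float32, m along the optical axis (not along the pixel's ray), 0 where there is no reading.
- robot.camera_info(name): a dict with "vertical_fov" (degrees; the focal length in pixels is half the picture's height over the tangent of half this angle, whatever the lens; pixels are square), "cx", "cy" (the principal point, pixels), "cam_to_world" (4x4, takes a point from camera to world coordinates). Camera axes: x right, y up, looking along -z (the intrinsics and any distortion apply to the point x, -y, -z); pixel columns grow to the right and rows downward; lengths in m; the calibration is good to about 2 mm. A picture is of the moment at which its call begins: read the wrist's pose just before it. camera_info takes no time and is no camera call; for the wrist camera it gives the pose at the moment of the call.
- robot.close_job(): hands the job in, once; it reports no verdict.
The state is a dict: "t": time; "q": joint angles; "dq": joint speeds; "joint_torque": joint torques, N m; "tool_pos": TCP position; "orientation": TCP orientation; "force": force on the tool from outside, world axes, zero at the start; "wrist_torque": the same for the moment, N m; "opening": finger opening in m.
Only numpy, scipy, OpenCV 4.12 (cv2) and the standard library are available. Lean on these libraries where they do the work, as an engineer would, in place of code of your own. Each camera call takes 0.05 s, during which the arm holds its last target. There are 200 camera calls.

### The job

In the welding fixture, first push the post of the cam lever round with the fingertips until the cam is at its low point, with the lever pointing straight ahead along the slide's travel, towards the end-stop side. Only then push the slide forward by the rear face of its push head until the slide is fully home and the square tube lies against the end stop. Push gently and grip nothing, let only the slide touch and move the tube, leave the other things on the bench alone, and finish clear of everything.

Things in the scene. Friction and masses are not known exactly. Their poses are not given: they have to be found in the camera images.
- fixture: Steel welding fixture fixed to the bench: base plate 300 (x) x 230 (y) x 12 mm thick. Origin at the centre of the plate's underside, at bench height; +x is forward (the way the slide travels), +y left, z up. The slide and tube lie on the line y = +40 mm. All heights given here are above the bench top.
- end_stop (a point): Middle of the end stop's face towards the tube, at fixture x = +125 mm, y = +40 mm, height 32 mm. The stop is a steel block 20 (x) x 70 (y) mm, its top at height 62 mm.
- cam_pivot (a point): On the cam's vertical pivot axis, top of the pivot bolt (height 50 mm), at fixture x = +20, y = -55 mm. The cam is a steel disc 64 mm across (heights 16 to 32 mm) mounted 12 mm off centre: high side under the lever, low side opposite. The lever is a flat bar 16 mm wide, heights 32 to 42 mm, reaching 86 mm from the pivot.
- roller (a point): Centre of the top of the slide's follower roller, 16 mm across, heights 14 to 32 mm, on the slide's side arm (same heights as the cam), which moves with the slide. It comes up against the cam from the fixture's -x side, so the low side faces it when the lever points along the fixture's +x.
- lever_post (a point): Centre of the top of the upright black round post, 20 mm in diameter, on the lever, 80 mm from the pivot axis; it stands free from the lever's top (height 42 mm) to height 95 mm. The point's x axis points along the lever, away from the pivot. Pushed sideways it takes about 4 N and stays where it is left.
- cam_turn (a joint): Lever angle q, rad, clockwise from the fixture's +x seen from above: post at pivot + 80 mm x (cos q, -sin q). 0: low point, lever straight forward. Starts at 1.7 to 2.6 (pointing back, right side); turn it counter-clockwise round the right side. Stiff, range -0.6 to 2.8, no stop at 0. Far from 0 it blocks the slide 10 mm or more short of home, and pushing the slide does not turn it.
- slide_travel (a joint): Travel of the slide, m, along the fixture's +x: 0 fully back, 0.050 fully home at its hard stop. Starts at 0 to 0.015. Takes about 3 N (5 N with the tube) and stays where it is left. The slide is an aluminium block 50 mm wide, heights 14 to 44 mm; its front face is at fixture x = 3.5 mm + travel.
- cam: The cam with its lever and post, turning as one. Origin on the pivot axis at bench height; its x axis points along the lever, away from the pivot, z up.
- slide: The slide with its push head, side arm and roller, moving as one. Origin at fixture x = travel, y = +40 mm, at bench height; axes as the fixture's. The push head at its rear is a smooth aluminium block 90 x 90 mm, heights 14 to 75 mm, from x = -120 to -30 mm from this origin. Nothing stands behind it.
- push_face (a point): Middle of the push head's flat rear face (towards the fixture's -x), height 60 mm, at fixture x = -120 mm + travel, y = +40 mm: the place to push, along the fixture's +x. Lower down, to height 30 mm, is as good.
- tube: Loose square steel tube blank 40 x 40 mm, 70 mm long, 0.2 to 0.35 kg, lying along the fixture's x in front of the slide between two low guide bars (46 mm apart). Origin at the centre of its underside (height 12 mm); top at height 52 mm. Against the stop its origin is at fixture x = +90 mm; it starts 15 to 28 mm short of that. The fully home slide leaves it within 1.5 mm of the stop.
- spare_tube: Bystander: a like tube blank standing on end on the bench left of the fixture, 40 x 40 x 70 mm high. Origin at the centre of its underside.
- hammer: Bystander: hammer lying on the bench right of the fixture.
- brush: Bystander: brush lying on the bench farther left of the fixture.
- jar: Bystander: closed jar 60 mm in diameter and 75 mm high on the bench left of the fixture's rear half. Origin at the centre of its underside.
Mind the look-alikes: they are no part of the job. Leave any pink or purple look-alike of the tube alone.

How it is judged:
By the outcome, as a careful person would: the job done as asked, in the order asked, and still so for the second after the job is handed in, with the robot touching nothing.
It also fails if it takes over 64 s, if anything falls off the work surface, if the arm or the gripper's body presses on something with over 40 N, if the wrist force passes 120 N, or if a joint passes its speed limit or range.

## Working session

There is one attempt and no reset: what is moved stays moved. The work goes in short steps, Python scripts to look and compute and a shell command to move; the robot and the scene stay as the last step left them, time stands still between calls to the robot, and variables do not carry over. Pictures are saved under pics/ and viewed, about 8 in all and at most 12, crops included, and the job is handed in when it is done.

```bash
mkdir -p pics; ls
cat > h.py <<'E'
import numpy as np,cv2
from plant import robot
from scipy.spatial.transform import Rotation as R
E
python3 - <<'E'
from h import *
for n in("scene","side"):
    p,d=robot.read_camera(n); i=robot.camera_info(n)
    np.savez(f"pics/{n}0.npz",p=p,d=d); cv2.imwrite(f"pics/{n}0.png",p[:,:,::-1])
    print(n,i)
s=robot.read_state(); print(s["t"],s["tool_pos"],s["orientation"],s["opening"])
E
```

```text
pics
scene {'vertical_fov': 43.78473461213854, 'cx': 322.74028139382403, 'cy': 191.75639079587222, 'cam_to_world': array([[ 0.88951792, -0.28967665,  0.35333455,  1.09458246],
       [ 0.45654629,  0.53308529, -0.71231002, -0.86334695],
       [ 0.01798213,  0.7949261 ,  0.60643972,  0.88232027],
       [ 0.        ,  0.        ,  0.        ,  1.        ]])}
side {'vertical_fov': 50.28724033006172, 'cx': 313.2849293761943, 'cy': 206.96486246262003, 'cam_to_world': array([[ 0.99726234,  0.03289584, -0.06622449,  0.58910998],
       [-0.07123876,  0.66747941, -0.74121271, -0.69388234],
       [ 0.01982067,  0.74390127,  0.66799554,  0.78224323],
       [ 0.        ,  0.        ,  0.        ,  1.        ]])}
0.1 [ 0.24382447 -0.54761678  0.19448419] [-3.07135708e+00 -6.52712783e-01  3.20362985e-04] 0.0925250930261208
```

View pics/scene0.png

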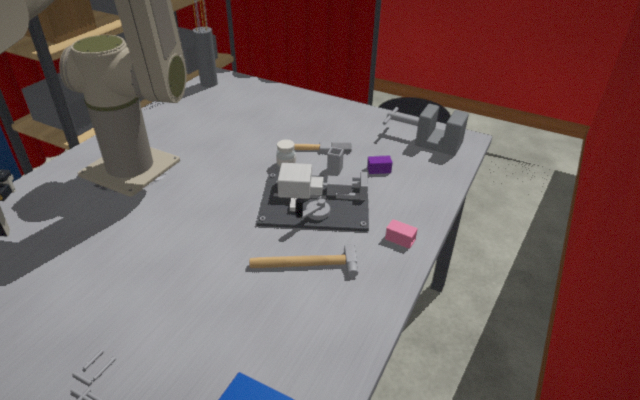

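View pics/side0.png

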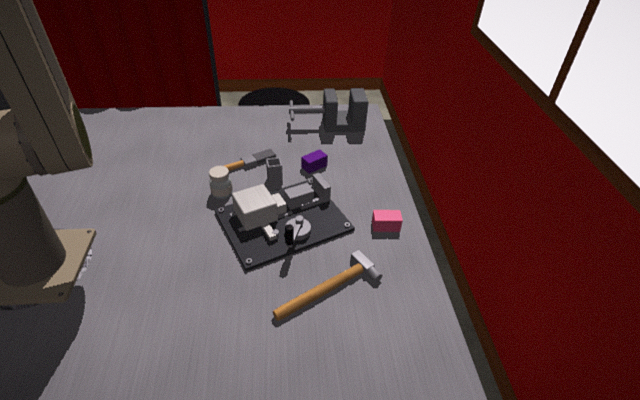

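Scene view: dark fixture plate at about (315,203), push head (295,180), cam (317,209), hammer (305,262). Side view: plate (285,215), cam (298,230), black post (290,232); purple block (314,160) and pink block (387,221) are look-alikes. Next I measure with depth and a close crop.

```bash
cat >> h.py <<'E'
def cloud(n,d,i=None):
    i=i or robot.camera_info(n); f=200/np.tan(np.radians(i["vertical_fov"]/2)); v,u=np.mgrid[:400,:640]
    P=np.stack([(u-i["cx"])/f*d,-(v-i["cy"])/f*d,-d],-1); T=i["cam_to_world"]
    return P@T[:3,:3].T+T[:3,3]
def proj(n,P,i=None):
    i=i or robot.camera_info(n); f=200/np.tan(np.radians(i["vertical_fov"]/2)); T=i["cam_to_world"]
    c=(np.atleast_2d(P)-T[:3,3])@T[:3,:3]
    return np.c_[i["cx"]-f*c[:,0]/c[:,2], i["cy"]+f*c[:,1]/c[:,2]]
E
python3 - <<'E'
from h import *
for n,box in(("scene",(240,130,390,240)),("side",(190,140,370,280))):
    z=np.load(f"pics/{n}0.npz"); p,d=z["p"],z["d"]; W=cloud(n,d)
    x0,y0,x1,y1=box
    hsv=cv2.cvtColor(p,cv2.COLOR_RGB2HSV)
    m=np.zeros((400,640),bool); m[y0:y1,x0:x1]=True
    print(n,"table z",np.median(W[y0:y1,x0:x1,2]), )
    plate=m&(p.max(2)<75)&(abs(W[...,2]-.012)<.006)&(d>0)
    print(plate.sum(), np.median(W[plate],0))
    r=cv2.minAreaRect(W[plate][:,:2].astype(np.float32)*1000); print("plate",r, cv2.boxPoints(r).tolist())
    head=m&(abs(W[...,2]-.075)<.005)&(d>0)
    k,l,st,c=cv2.connectedComponentsWithStats(head.astype(np.uint8))
    b=1+st[1:,4].argmax(); print("head",cv2.minAreaRect(W[l==b][:,:2].astype(np.float32)*1000),np.median(W[l==b],0),st[b])
    post=m&(p.max(2)<60)&(W[...,2]>.045)&(d>0)
    for j in np.argwhere(post)[:0]:print(j)
    k,l,st,c=cv2.connectedComponentsWithStats(post.astype(np.uint8))
    for b in range(1,k):
        if st[b,4]>6: print("dark",st[b],W[l==b].mean(0),W[l==b][:,2].max())
    crop=cv2.resize(p[y0:y1,x0:x1,::-1],None,fx=4 if n=="side" else 4,fy=4,interpolation=cv2.INTER_CUBIC)
    cv2.imwrite(f"pics/{n}0c.png",crop)
E
```

```text
scene table z 0.0019169122523721716
814 [0.59101266 0.06691524 0.01071321]
plate ((545.0060424804688, 178.258056640625), (292.3191833496094, 387.89935302734375), 27.16758155822754) [[326.4151306152344, 284.07452392578125], [503.5279235839844, -61.02977752685547], [763.596923828125, 72.44158935546875], [586.484130859375, 417.5458984375]]
head ((510.2509460449219, 131.08297729492188), (89.8039321899414, 99.05998992919922), 22.938568115234375) [0.51229556 0.12884202 0.07388428] [278 163  34  20 581]
dark [295 199   8  19 119] [ 0.59953693 -0.00184261  0.07302892] 0.0964634077144596
side table z 0.0033783106868349733
3787 [0.55914579 0.07009701 0.01341096]
plate ((577.467529296875, 146.70896911621094), (348.7670593261719, 517.2542114257812), 9.21297550201416) [[363.9261474609375, 374.0801696777344], [446.740966796875, -136.50148010253906], [791.0089111328125, -80.6622314453125], [708.194091796875, 429.91943359375]]
head ((510.27227783203125, 133.06439208984375), (90.83279418945312, 93.02245330810547), 22.596939086914062) [0.51051885 0.12742134 0.07627535] [232 184  45  32 870]
dark [269 159  10   6  44] [0.56000049 0.30871764 0.05835496] 0.06752925040566216
dark [267 167  14   8  80] [0.56052445 0.27339948 0.05587894] 0.06671272113825977
dark [313 177  17  17  63] [0.688941   0.19847981 0.05186429] 0.0600551883807261
dark [300 193  12   5  17] [0.64414976 0.17064423 0.04758964] 0.050791443254861623
dark [290 198   6   3   8] [0.60890092 0.15635501 0.04756339] 0.04937440346005184
dark [285 225   9  20 147] [ 0.5955531  -0.00185986  0.07559816] 0.09935484955562646
```

View pics/side0c.png

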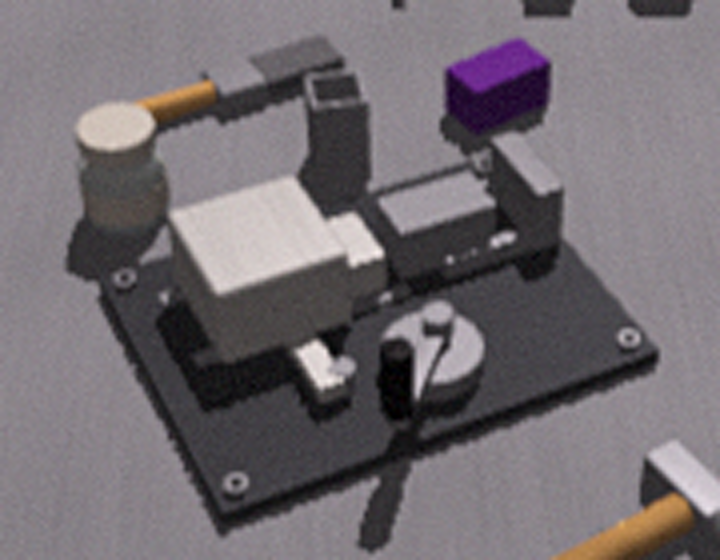

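The crop shows the real fixture: push head (255,235), cam with pivot bolt (438,315), post top (397,345) with lever between, roller (342,367), tube (437,205) by the end stop (525,165). The upright grey tube, jar, brush and purple block are bystanders. Cast rays.

```bash
cat >> h.py <<'E'
def ray(n,uv,z,i=None):
    i=i or robot.camera_info(n); f=200/np.tan(np.radians(i["vertical_fov"]/2)); T=i["cam_to_world"]
    uv=np.atleast_2d(uv).astype(float)
    D=np.c_[(uv[:,0]-i["cx"])/f,-(uv[:,1]-i["cy"])/f,-np.ones(len(uv))]@T[:3,:3].T
    return T[:3,3]+D*((z-T[2,3])/D[:,2])[:,None]
E
python3 - <<'E'
from h import *
c=lambda *a:np.array(a)/4+[190,140]-.4
pts=dict(RR=(222,508,.012),FR=(657,350,.012),RL=(101,290,.012),bRR=(236,484,.013),bFR=(628,338,.013),bRL=(125,278,.013),pivot=(438,313,.05),post=(397,343,.095),roller=(342,366,.032),
 hRL=(172,211,.075),hRR=(217,292,.075),hFR=(342,250,.075),hFL=(293,180,.075))
Wd={k:ray("side",c(*v[:2]),v[2])[0,:2]*1000 for k,v in pts.items()}
for k,v in Wd.items(): print(k,v.round(1))
ang=lambda a:np.degrees(np.arctan2(a[1],a[0]))
print("yaw",ang(Wd["FR"]-Wd["RR"]),ang(Wd["bFR"]-Wd["bRR"]),ang(Wd["RL"]-Wd["RR"])-90,ang(Wd["bRL"]-Wd["bRR"])-90)
print("lens",np.linalg.norm(Wd["FR"]-Wd["RR"]),np.linalg.norm(Wd["RL"]-Wd["RR"]))
ctr=(Wd["FR"]+Wd["RL"])/2; cb=(Wd["bFR"]+Wd["bRL"])/2; print("centre",ctr,cb)
for yaw in(22.6,):
    t=np.radians(yaw); Rm=np.array([[np.cos(t),-np.sin(t)],[np.sin(t),np.cos(t)]])
    o=(ctr+cb)/2
    for k,v in Wd.items(): print(k,(Rm.T@(v-o)).round(1))
z=np.load("pics/scene0.npz"); p=z["p"]
cv2.imwrite("pics/s0c.png",cv2.resize(p[160:235,250:380,::-1],None,fx=6,fy=6,interpolation=cv2.INTER_CUBIC))
E
```

```text
RR [491.8 -39. ]
FR [764.4  78.2]
RL [403.1 153.3]
bRR [499.3 -21.9]
bFR [746.9  89.1]
bRL [418.1 163.3]
pivot [623.4  79.8]
post [596.6   8.3]
roller [562.8  54.1]
hRL [456.2 157.1]
hRR [488.7  78.7]
hFR [564.8 113.8]
hFL [533.  185.2]
yaw 23.247503237942453 24.13248726939628 24.75040571755457 23.666399938663318
lens 296.72260831246086 211.72449821453822
centre [583.78214214 115.72983522] [582.5244825  126.21170721]
RR [-145.8 -112.5]
FR [ 150.9 -109.2]
RL [-153.8   99. ]
bRR [-132.3  -99.6]
bFR [139.  -92.4]
bRL [-136.1  102.5]
pivot [ 21.3 -53.5]
post [ -30.9 -109.2]
roller [-44.5 -53.9]
hRL [-103.3   82.2]
hRR [-103.5   -2.7]
hFR [-19.7   0.5]
hFL [-21.6  78.6]
```

View pics/s0c.png

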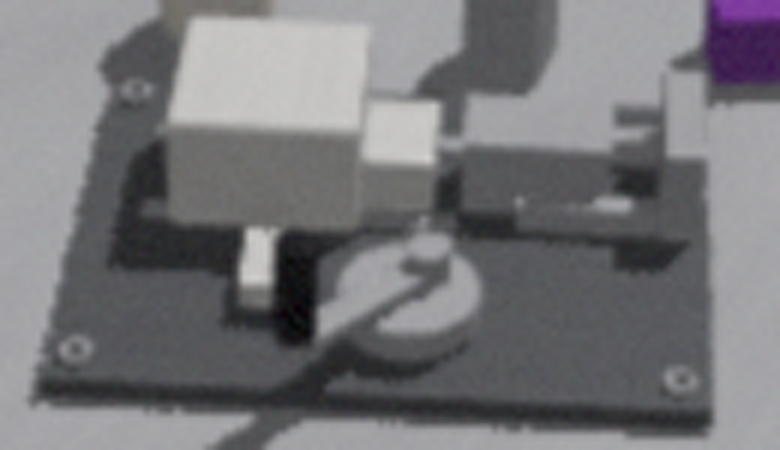

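Scene crop confirms: pivot bolt (432,243), post (296,240 top), head corners (165,125)/(358,130), plate bolts (75,349), (680,379), (136,89).

Run:
```python
from h import *
cs=lambda a:np.array(a[:2])/4+[190,140]-.4
cc=lambda a:np.array(a[:2])/6+[250,160]-.4
A=dict(bRR=(236,484,.0125),bFR=(628,338,.0125),bRL=(125,278,.0125),pivot=(438,313,.05),post=(397,343,.095),hRL=(172,211,.075),hRR=(217,292,.075),hFR=(342,250,.075),hFL=(293,180,.075),RR=(222,506,.012),FR=(657,350,.012))
B=dict(bRR=(75,349,.0125),bFR=(680,379,.0125),bRL=(136,89,.0125),pivot=(432,241,.05),post=(296,240,.095),hRL=(188,18,.075),hRR=(165,125,.075),hFR=(358,130,.075),hFL=(370,27,.075),RR=(38,380,.012),FR=(710,408,.012))
W={}
for k in A:
    a=ray("side",cs(A[k]),A[k][2])[0,:2]*1000; b=ray("scene",cc(B[k]),A[k][2])[0,:2]*1000
    W[k]=(a+b)/2; print(k,a.round(1),b.round(1))
# fit fixture: bolts at (+-bx,+-by), corners, pivot, head w/ unknown travel
from scipy.optimize import least_squares
def mod(x):
    t=x[2];Rm=np.array([[np.cos(t),-np.sin(t)],[np.sin(t),np.cos(t)]]);s,bx,by=x[3:6]
    L=dict(bRR=(-bx,-by),bFR=(bx,-by),bRL=(-bx,by),pivot=(20,-55),RR=(-150,-115),FR=(150,-115),hRL=(-120+s,85),hRR=(-120+s,-5),hFR=(-30+s,-5),hFL=(-30+s,85))
    return {k:Rm@v+x[:2] for k,v in L.items()}
f=lambda x:np.concatenate([mod(x)[k]-W[k] for k in mod(x)])
r=least_squares(f,[583,120,.4,8,135,100],loss="soft_l1",f_scale=2); x=r.x
print("fit",x.round(2),np.degrees(x[2])); print(f(x).reshape(-1,2).round(1).tolist())
t=x[2];Rm=np.array([[np.cos(t),-np.sin(t)],[np.sin(t),np.cos(t)]])
v=Rm.T@(W["post"]-x[:2])-[20,-55]; print("post fix",v,np.hypot(*v),"q",np.arctan2(-v[1],v[0]))
```

```text
bRR [499.2 -21.4] [497.1 -22.1]
bFR [747.   89.6] [744.5  88.1]
bRL [418.  163.9] [415.  162.2]
pivot [623.4  79.8] [623.2  81.1]
post [596.6   8.3] [597.5   3. ]
hRL [456.2 157.1] [454.6 150.8]
hRR [488.7  78.7] [490.5  70.6]
hFR [564.8 113.8] [570.  109.5]
hFL [533.  185.2] [535.1 186.1]
RR [491.7 -37.4] [493.9 -47.2]
FR [764.4  78.2] [763.7  77.1]
fit [5.8217e+02 1.2255e+02 4.2000e-01 1.4640e+01 1.3574e+02 9.8770e+01] 23.974938280352465
[[0.1, -1.1], [0.6, -1.4], [1.5, -5.4], [-0.5, 0.0], [-1.0, -1.1], [1.9, 0.8], [-4.0, 3.5], [-1.6, 0.5], [2.8, 0.1], [-0.5, 8.4]]
post fix [-53.89500174 -57.83238357] 79.05223464159175 q 2.320968094744504
```

```bash
cat >> h.py <<'E'
O=np.array([582.4,123.]); YAW=np.radians(24.)
Rm=lambda t:np.array([[np.cos(t),-np.sin(t)],[np.sin(t),np.cos(t)]])
fw=lambda p:Rm(YAW)@np.array(p,float)+O
wf=lambda p:Rm(YAW).T@(np.array(p,float)-O)
def st():
    s=robot.read_state(); M=R.from_rotvec(s["orientation"]).as_matrix(); p=s["tool_pos"]*1000
    print("t",round(s["t"],2),"pos",p.round(1),"fix",wf(p[:2]).round(1),"psi",np.degrees(np.arctan2(M[1,0],M[0,0])).round(1),"tilt",(M[:2,2]).round(3),"F",s["force"].round(1),"open",round(s["opening"],3),"q6",s["q"][5].round(2)); return s,M,p
def go(xy,z,fix=True,psi=None):
    "shift in tool axes (mm) to reach a fixture xy, z; turn left about tool z"
    s,M,p=st(); w=fw(xy) if fix else xy
    print("shift",(M.T@(np.r_[w,z]-p)).round(1))
    if psi is not None: print("twist z",-((psi-np.arctan2(M[1,0],M[0,0]))+np.pi)%(2*np.pi)-np.pi if 0 else np.arctan2(M[1,0],M[0,0])-psi)
def fing(q,back,r=80): # finger centre in fixture for lever angle q
    return np.array([20,-55])+r*np.array([np.cos(q),-np.sin(q)])-back*np.array([np.sin(q),np.cos(q)])
E
python3 - <<'E'
from h import *
print(fing(2.3,30),fw(fing(2.3,30)))
go(fing(2.3,30),195)
for n in("scene","side"):
    z=np.load(f"pics/{n}0.npz"); W=cloud(n,z["d"])*1000
    u,v=proj(n,[.6,-.1,.02])[0]; 
    F=(W[...,:2]-O)@Rm(YAW)
    m=(F[...,1]<-120)&(F[...,1]>-260)&(abs(F[...,0])<200)&(z["d"]>0)&(W[...,2]>8)
    print(n,"hammer zmax",W[m][:,2].max(),"minrect",F[m].min(0),F[m].max(0))
E
```

```text
[-55.67323807 -94.66813634] [570.04496623  13.87200811]
t 0.1 pos [ 243.8 -547.6  194.5] fix [-582.1 -474.9] psi 24.0 tilt [-0.001  0.002] F [ 0.6  0.6 -0.2] open 0.093 q6 -0.09
shift [ 5.264e+02 -3.803e+02  2.000e-01]
scene hammer zmax 96.4634077144596 minrect [-141.35067344 -259.9898987 ] [ 199.96275136 -120.04667401]
side hammer zmax 98.16525996200087 minrect [-143.56392344 -259.99015255] [ 199.99711483 -120.01776812]
```

```bash
python3 -m pendant '[{"translation":[29,-21,0],"twist":[0,0,0],"grip":-1},{"translation":[29,-21,0],"twist":[0,0,0],"grip":-1},{"translation":[29,-21,0],"twist":[0,0,0],"grip":-1},{"translation":[29,-21,0],"twist":[0,0,0],"grip":-1},{"translation":[29,-21,0],"twist":[0,0,0],"grip":-1},{"translation":[29,-21,0],"twist":[0,0,0],"grip":-1},{"translation":[29,-21,0],"twist":[0,0,0],"grip":-1},{"translation":[29,-21,0],"twist":[0,0,0],"grip":-1},{"translation":[29,-21,0],"twist":[0,0,0],"grip":-1},{"translation":[29,-21,0],"twist":[0,0,0],"grip":-1}]' 10
python3 -c "
from h import *
go(fing(2.3,30),195)"
```

```text
t: 1.1
tool_pos: [0.4251, -0.2277, 0.1896]
orientation: [-3.067, -0.639, 0.006]
force: [0.3, 0.1, -0.3]
opening: 0.0174
t 1.1 pos [ 425.1 -227.7  189.6] fix [-286.4 -256.4] psi 23.5 tilt [-0.006  0.008] F [ 0.3  0.1 -0.3] open 0.017 q6 0.56
shift [ 229.3 -163.7   -4.4]
```

```bash
python3 -m pendant '[{"translation":[25,-18,0],"twist":[0,0,0],"grip":-1},{"translation":[25,-18,0],"twist":[0,0,0],"grip":-1},{"translation":[25,-18,0],"twist":[0,0,0],"grip":-1},{"translation":[25,-18,0],"twist":[0,0,0],"grip":-1},{"translation":[25,-18,0],"twist":[0,0,0.05],"grip":-1},{"translation":[25,-18,0],"twist":[0,0,0.14],"grip":-1},{"translation":[25,-18,0],"twist":[0,0,0.14],"grip":-1},{"translation":[15,-10,0],"twist":[0,0,0.14],"grip":-1},{"translation":[8,-5,0],"twist":[0,0,0.14],"grip":-1},{"translation":[0,0,0],"twist":[0,0,0.10],"grip":-1}]'
python3 - <<'E'
from h import *
go(fing(2.3,30),195,psi=np.radians(24+90)-2.3)
i=robot.camera_info("wrist");p,d=robot.read_camera("wrist"); np.savez("pics/w1.npz",p=p,d=d); cv2.imwrite("pics/w1.png",p[:,:,::-1])
W=cloud("wrist",d,i)*1000; np.save("pics/w1W.npy",W)
E
```

```text
t: 2.1
tool_pos: [0.5669, -0.0155, 0.1856]
orientation: [-3.093, 0.497, 0.022]
force: [-0.7, 0.2, -0.3]
opening: 0.0005
t 2.1 pos [566.9 -15.5 185.6] fix [ -70.4 -120.2] psi -18.3 tilt [-0.013  0.011] F [-0.7  0.2 -0.3] open 0.0 q6 1.76
shift [ -6.4 -28.9  -9.1]
twist z -0.008461511891121543
```

View pics/w1.png

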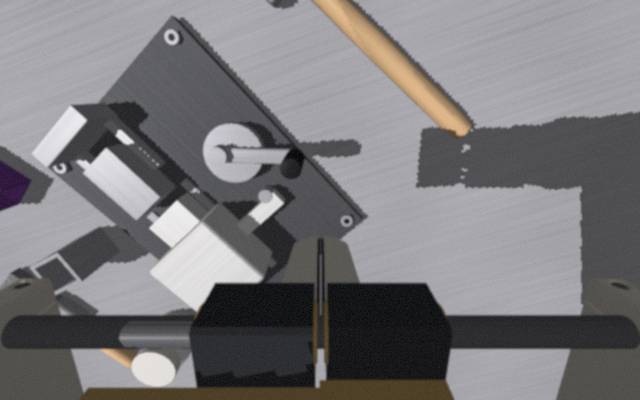

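Wrist view: bolts at (172,37) FR, (347,221) RR, (60,168) FL; pivot (224,154); black post (291,163) at the lever's end; roller (265,196); hammer handle end (460,130). Refine the fixture pose.

Run:
```python
from h import *
z=np.load("pics/w1.npz"); W=np.load("pics/w1W.npy"); p=z["p"]
i=robot.camera_info("wrist")
for k,(u,v,h) in dict(FR=(172,37,.0125),RR=(347,221,.0125),FL=(60,168,.0125),piv=(224,154,.05),roll=(265,196,.032)).items():
    a=ray("wrist",(u,v),h,i)[0,:2]*1000; print(k,a.round(1),wf(a).round(1),"depth z",W[v,u].round(1),wf(W[v,u,:2]).round(1))
m=(W[...,2]>88)&(W[...,2]<100); m[240:]=0; m[:,:270]=0;m[:,320:]=0
print("post",m.sum(),W[m].mean(0),wf(W[m].mean(0)[:2]))
b=(p.max(2)<40); b[200:]=0;b[:130]=0;b[:,:270]=0;b[:,320:]=0
pts=W[b]; pts=pts[(pts[:,2]>45)]; print("black",b.sum(),np.argwhere(b).mean(0),np.percentile(pts[:,2],[5,50,95]),[wf(a[:2]).round(1) for a in (pts.min(0),pts.max(0))])
mh=(abs(W[...,2]-75)<5); mh[:190]=0; mh[310:]=0;mh[:,:140]=0;mh[:,280:]=0
F=(W[...,:2]-O)@Rm(YAW); print("head",cv2.minAreaRect(F[mh].astype(np.float32)))
ms=(abs(W[...,2]-52)<4)&(F[...,0]>20)&(F[...,0]<124)&(abs(F[...,1]-40)<30); print("tube",cv2.minAreaRect(F[ms].astype(np.float32)))
```

```text
FR [746.2  84.6] [ 134.1 -101.7] depth z [745.2  84.5  16.6] [ 133.  -101.4]
RR [496.3 -25. ] [-138.8 -100.2] depth z [498.4 -25.4  16. ] [-137.1 -101.3]
FL [664.2 270.1] [134.6 101.1] depth z [663.1 267.8  16.2] [132.6  99.5]
piv [622.2  70.1] [ 14.9 -64.5] depth z [622.2  71.1  48.9] [ 15.2 -63.6]
roll [562.5  52.2] [-46.9 -56.6] depth z [562.3  52.8  30.7] [-46.9 -56. ]
post 391 [596.46136643   3.37853061  94.01145981] [ -35.80873747 -114.99892298]
black 372 [163.04301075 293.44086022] [53.52357551 93.05260034 95.39768113] [array([ -63.1, -154.4]), array([  15.5, -130.7])]
head ((-61.946876525878906, 37.953731536865234), (90.25994110107422, 89.8094711303711), 89.8768310546875)
tube ((76.9937744140625, 40.4096794128418), (59.369293212890625, 94.16284942626953), 89.64525604248047)
```

```bash
cat >> h.py <<'E'
O=np.array([581.7,123.]); YAW=np.radians(23.9)
def tilt():
    s=robot.read_state(); M=R.from_rotvec(s["orientation"]).as_matrix()
    print("level twist",(M.T@np.cross(M[:,2],[0,0,-1])).round(3))
E
python3 -c "
from h import *
tilt(); go(fing(2.32,31),62)"
```

```text
level twist [-0.006  0.016 -0.   ]
t 2.15 pos [566.5 -15.7 185.4] fix [ -70.1 -120.7] psi -18.6 tilt [-0.013  0.011] F [-1.3 -0.  -0.1] open 0.0 q6 1.77
shift [ -7.6 -28.8 123.7]
```

```bash
python3 -m pendant '[{"translation":[-4,-15,0],"twist":[-0.006,0.016,0],"grip":-1},{"translation":[-3,-14,0],"twist":[0,0,0],"grip":-1},{"translation":[0,0,0],"twist":[0,0,0],"grip":-1},{"translation":[0,0,20],"twist":[0,0,0],"grip":-1},{"translation":[0,0,20],"twist":[0,0,0],"grip":-1},{"translation":[0,0,20],"twist":[0,0,0],"grip":-1},{"translation":[0,0,20],"twist":[0,0,0],"grip":-1},{"translation":[0,0,20],"twist":[0,0,0],"grip":-1},{"translation":[0,0,20],"twist":[0,0,0],"grip":-1},{"translation":[0,0,0],"twist":[0,0,0],"grip":-1}]'
python3 -c "
from h import *
tilt(); go(fing(2.32,31),62)"
```

```text
t: 3.15
tool_pos: [0.5682, 0.0122, 0.0612]
orientation: [3.103, -0.483, -0.003]
force: [0.7, -0.1, -0.3]
opening: 0.0004
level twist [0.002 0.002 0.   ]
t 3.15 pos [568.2  12.2  61.2] fix [-57.2 -95.8] psi -17.7 tilt [-0.002 -0.001] F [ 0.7 -0.1 -0.3] open 0.0 q6 1.81
shift [-2.2 -2.5 -0.8]
```

```bash
python3 -m pendant '[{"translation":[4,-1,0],"twist":[0,0,0],"grip":-1},{"translation":[4,-1,0],"twist":[0,0,0],"grip":-1},{"translation":[4,0,0],"twist":[0,0,0],"grip":-1},{"translation":[4,0,0],"twist":[0,0,-0.03],"grip":-1},{"translation":[4,0.7,0],"twist":[0,0,-0.05],"grip":-1},{"translation":[4,0.7,0],"twist":[0,0,-0.05],"grip":-1},{"translation":[4,0.7,0],"twist":[0,0,-0.05],"grip":-1},{"translation":[4,0.7,0],"twist":[0,0,-0.05],"grip":-1},{"translation":[4,0.7,0],"twist":[0,0,-0.05],"grip":-1},{"translation":[4,0.7,0],"twist":[0,0,-0.05],"grip":-1}]'
cat >> h.py <<'E'
def arc(back=17.5):
    s,M,p=st(); f=wf(p[:2])-[20,-55]; r=np.hypot(*f); rt=np.sqrt(r*r-back*back)
    a=np.arctan2(-f[1],f[0]) ; q=a-np.arctan2(back,rt)  # post angle if touching
    psi=np.arctan2(M[1,0],M[0,0])-YAW
    print("r_post",rt.round(1),"q",q.round(3),"psi-err",np.degrees(psi-(np.pi/2-q)).round(1))
E
python3 -c "
from h import *
arc();tilt();print(robot.read_state()['wrist_torque'])"
```

```text
t: 4.15
tool_pos: [0.6049, 0.0001, 0.0631]
orientation: [3.14, 0.056, -0.024]
force: [-3.5, -0.4, -2.4]
opening: 0.0006
t 4.15 pos [6.049e+02 1.000e-01 6.310e+01] fix [ -28.6 -121.8] psi 2.1 tilt [-0.015 -0.001] F [-3.5 -0.4 -2.4] open 0.001 q6 1.45
r_post 80.7 q 1.986 psi-err 2.0
level twist [0.    0.015 0.   ]
[ 0.01374716  0.70300049 -0.03091502]
```

```bash
python3 -m pendant '[{"translation":[6,0.8,0.3],"twist":[0,0.01,-0.06],"grip":-1},{"translation":[6,0.8,0.3],"twist":[0,0.005,-0.07],"grip":-1},{"translation":[6,0.8,0.3],"twist":[0,0,-0.07],"grip":-1},{"translation":[6,0.8,0.3],"twist":[0,0,-0.07],"grip":-1},{"translation":[6,0.8,0.3],"twist":[0,0,-0.07],"grip":-1},{"translation":[6,0.8,0.3],"twist":[0,0,-0.07],"grip":-1},{"translation":[6,0.8,0.3],"twist":[0,0,-0.07],"grip":-1},{"translation":[6,0.8,0.3],"twist":[0,0,-0.07],"grip":-1},{"translation":[6,0.8,0.3],"twist":[0,0,-0.07],"grip":-1},{"translation":[6,0.8,0.3],"twist":[0,0,-0.07],"grip":-1}]'
python3 -c "
from h import *
arc();tilt()"
```

```text
t: 5.15
tool_pos: [0.6625, 0.0091, 0.0631]
orientation: [-2.92, -1.158, 0.018]
force: [-4.4, -0.5, -0.8]
opening: 0.0005
t 5.15 pos [662.5   9.1  63.1] fix [  27.7 -136.9] psi 43.3 tilt [-0.011 -0.004] F [-4.4 -0.5 -0.8] open 0.001 q6 0.76
r_post 80.4 q 1.263 psi-err 1.7
level twist [-0.005  0.01  -0.   ]
```

```bash
python3 -m pendant '[{"translation":[6,0.8,0.3],"twist":[0,0.005,-0.07],"grip":-1},{"translation":[6,0.8,0.3],"twist":[0,0.005,-0.07],"grip":-1},{"translation":[6,0.8,0.3],"twist":[0,0,-0.07],"grip":-1},{"translation":[6,0.8,0.3],"twist":[0,0,-0.07],"grip":-1},{"translation":[6,0.8,0.3],"twist":[0,0,-0.07],"grip":-1},{"translation":[6,0.8,0.3],"twist":[0,0,-0.07],"grip":-1},{"translation":[6,0.8,0.3],"twist":[0,0,-0.07],"grip":-1},{"translation":[6,0.8,0.3],"twist":[0,0,-0.07],"grip":-1},{"translation":[6,0.8,0.3],"twist":[0,0,-0.07],"grip":-1},{"translation":[6,0.8,0.3],"twist":[0,0,-0.07],"grip":-1}]'
python3 -c "
from h import *
arc();tilt()"
```

```text
t: 6.15
tool_pos: [0.6982, 0.0506, 0.0631]
orientation: [-2.313, -2.121, 0.019]
force: [-1.2, -3.2, -2.1]
opening: 0.0007
t 6.15 pos [698.2  50.6  63.1] fix [  77.1 -113.4] psi 85.1 tilt [-0.011 -0.006] F [-1.2 -3.2 -2.1] open 0.001 q6 0.09
r_post 79.8 q 0.58 psi-err 4.4
level twist [-0.011  0.007 -0.   ]
```

```bash
python3 -m pendant '[{"translation":[6,0.8,0.3],"twist":[-0.005,0.005,-0.05],"grip":-1},{"translation":[6,0.8,0.3],"twist":[-0.005,0,-0.06],"grip":-1},{"translation":[6,0.8,0.3],"twist":[0,0,-0.06],"grip":-1},{"translation":[6,0.8,0.3],"twist":[0,0,-0.06],"grip":-1},{"translation":[6,0.8,0.3],"twist":[0,0,-0.06],"grip":-1},{"translation":[4,0.4,0],"twist":[0,0,-0.05],"grip":-1},{"translation":[0,0,0],"twist":[0,0,0],"grip":-1},{"translation":[0,0,0],"twist":[0,0,0],"grip":-1},{"translation":[0,0,0],"twist":[0,0,0],"grip":-1},{"translation":[0,0,0],"twist":[0,0,0],"grip":-1}]'
python3 - <<'E'
from h import *
arc();tilt()
i=robot.camera_info("wrist")
for n in("wrist","side"):
    p,d=robot.read_camera(n); np.savez(f"pics/{n}2.npz",p=p,d=d,W=cloud(n,d,i if n=="wrist" else None)*1000)
    cv2.imwrite(f"pics/{n}2.png",p[:,:,::-1])
a=cv2.imread("pics/wrist2.png"); b=cv2.imread("pics/side2.png")[160:280,200:360]
cv2.imwrite("pics/c2.png",np.vstack([cv2.resize(a,(480,300)),cv2.resize(b,(400,300)).copy() if 0 else cv2.copyMakeBorder(cv2.resize(b,(400,300),interpolation=cv2.INTER_CUBIC),0,0,0,80,cv2.BORDER_CONSTANT)]))
E
```

```text
t: 7.15
tool_pos: [0.7069, 0.0789, 0.0668]
orientation: [1.902, 2.488, -0.005]
force: [0.0, -0.1, 0.0]
opening: 0.0005
t 7.15 pos [706.9  78.9  66.8] fix [ 96.6 -91.1] psi 105.2 tilt [ 0.006 -0.009] F [ 0.  -0.1  0. ] open 0.001 q6 -0.22
r_post 82.9 q 0.232 psi-err 4.6
level twist [ 0.003  0.01  -0.   ]
```

View pics/c2.png

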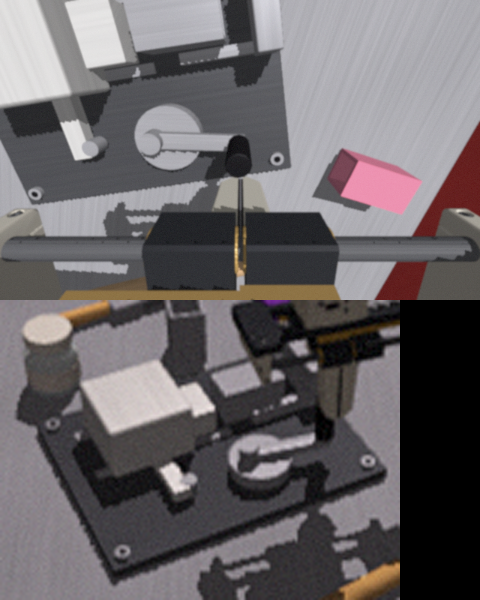

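The wrist view (top) shows lever from pivot (150,143) to post (238,155), fingertips just behind the post; side view (bottom) agrees. Lever is now about 0.2 rad from straight.

```bash
cat >> h.py <<'E'
def meas(n,z):
    "lever angle from points on lever top (z 36..47) and post top"
    W=z["W"]; F=(W[...,:2]-O)@Rm(YAW); h=W[...,2]; p=z["p"].astype(int)
    D=F-[20,-55]; r=np.hypot(D[...,0],D[...,1]); a=np.arctan2(-D[...,1],D[...,0])
    m=(h>36)&(h<48)&(r>34)&(r<68)&(p.max(2)>110)&(abs(a)<1)
    m=cv2.morphologyEx(m.astype(np.uint8),cv2.MORPH_OPEN,np.ones((2,2)))>0
    if m.sum()>10:
        c=D[m]; print(n,"lever pts",m.sum(),"mean",c.mean(0).round(1),"angle",np.degrees(np.arctan2(-c[:,1].mean(),c[:,0].mean())).round(2))
        l=cv2.fitLine(c.astype(np.float32),cv2.DIST_HUBER,0,.01,.01).ravel(); print("  dir deg(q)",np.degrees(np.arctan(-l[1]/l[0])).round(2))
    m=(h>91)&(h<101)&(p.max(2)<70)&(r>60)&(r<100)&(abs(a)<1)
    if m.sum()>5: c=D[m]; print(n,"post top",m.sum(),c.mean(0).round(1),"q deg",np.degrees(np.arctan2(-c[:,1].mean(),c[:,0].mean())).round(2),"rect",cv2.minAreaRect(c.astype(np.float32)))
    g=[(h>58)&(h<66)&(abs(F[...,0]-132)<25)&(abs(F[...,1]-40)<50),(h>71)&(h<79)&(abs(F[...,0]+65)<70)&(abs(F[...,1]-40)<60)]
    for k,b in zip(("stop","head"),g):
        if b.sum()>30: print("  ",k,b.sum(),[np.round(x,1) for x in cv2.minAreaRect(F[b].astype(np.float32))])
E
python3 - <<'E'
from h import *
for n in("wrist","side"): meas(n,np.load(f"pics/{n}2.npz"))
i=robot.camera_info("wrist")
for k,(u,v,h) in dict(piv=(150,141,.05),post=(238,158,.095),bRR=(36,194,.0125),bFR=(278,159,.0125)).items(): print(k,wf(ray("wrist",(u*4/3,v*4/3),h,i)[0,:2]*1000).round(1))
for k,(u,v,h) in dict(piv=(248,456,.05),bRR=(122,552,.0125),bFR=(368,461,.0125),bRL=(53,425,.0125)).items(): print(k,wf(ray("side",(200+u*.4-.3,160+(v-300)*.4-.3),h)[0,:2]*1000).round(1))
E
```

```text
wrist lever pts 1125 mean [ 50.1 -10.1] angle 11.43
  dir deg(q) 8.11
wrist post top 959 [ 78.7 -14.5] q deg 10.41 rect ((78.51808166503906, -15.277164459228516), (19.643733978271484, 19.491594314575195), 44.05641174316406)
   stop 2514 [array([134.7,  21.8]), array([20.3, 35.4]), np.float64(0.3)]
   head 10382 [array([-44.8,  27.3]), array([67.1, 58.8]), np.float64(90.0)]
side lever pts 56 mean [ 50.4 -15.2] angle 16.78
  dir deg(q) 11.02
side post top 10 [ 74.5 -39.6] q deg 28.01 rect ((70.79985046386719, -33.05768966674805), (9.566411018371582, 29.778318405151367), 22.108842849731445)
   stop 63 [array([131.9,  30.4]), array([58.9, 20.7]), np.float64(83.2)]
   head 837 [array([-60.8,  37.9]), array([95.4, 89.5]), np.float64(89.0)]
piv [ 21.7 -53.4]
post [ 99.1 -64.4]
bRR [-137.6 -103.5]
bFR [ 136.4 -102.7]
piv [ 13.3 -69.9]
bRR [-134.   -98.2]
bFR [138.3 -97.9]
bRL [-133.8  101.4]
```

```bash
python3 -m pendant '[{"translation":[2,0,0.5],"twist":[0,0.005,-0.03],"grip":-1},{"translation":[2,0,0.5],"twist":[0,0.005,-0.03],"grip":-1},{"translation":[2,0,0.5],"twist":[0,0,-0.02],"grip":-1},{"translation":[2,0,0.5],"twist":[0,0,-0.02],"grip":-1},{"translation":[2,0,0],"twist":[0,0,-0.02],"grip":-1},{"translation":[2,0,0],"twist":[0,0,-0.02],"grip":-1},{"translation":[0,0,0],"twist":[0,0,0],"grip":-1},{"translation":[0,0,0],"twist":[0,0,0],"grip":-1},{"translation":[0,0,0],"twist":[0,0,0],"grip":-1},{"translation":[0,0,0],"twist":[0,0,0],"grip":-1}]'
cat > m.py <<'E'
from h import *
import sys
arc();tilt(); t=sys.argv[1]
i=robot.camera_info("wrist")
n="wrist"; p,d=robot.read_camera(n); np.savez(f"pics/{n}{t}.npz",p=p,d=d,W=cloud(n,d,i)*1000); cv2.imwrite(f"pics/{n}{t}.png",p[:,:,::-1])
meas(n,np.load(f"pics/{n}{t}.npz"))
E
python3 m.py 3
```

```text
t: 8.25
tool_pos: [0.7063, 0.0873, 0.0666]
orientation: [1.718, 2.617, 0.005]
force: [3.2, -2.7, 0.5]
opening: 0.0005
t 8.25 pos [706.3  87.3  66.6] fix [ 99.5 -83.1] psi 113.5 tilt [ 0.011 -0.004] F [ 3.2 -2.7  0.5] open 0.0 q6 -0.36
r_post 82.5 q 0.131 psi-err 7.1
level twist [ 0.008  0.008 -0.   ]
wrist lever pts 1110 mean [50.9 -5.7] angle 6.34
  dir deg(q) 1.97
wrist post top 981 [79.4 -7.9] q deg 5.69 rect ((79.37456512451172, -8.438121795654297), (19.303855895996094, 19.097105026245117), 42.82550048828125)
   stop 3302 [array([134.6,  27.1]), array([20.5, 45.7]), np.float64(0.4)]
   head 10897 [array([-44.8,  21. ]), array([54.1, 59.3]), np.float64(89.6)]
```

```bash
cat > m2.py <<'E'
from h import *
import sys
z=np.load(f"pics/wrist{sys.argv[1]}.npz"); W=z["W"];p=z["p"].astype(int); F=(W[...,:2]-O)@Rm(YAW); D=F-[20,-55]; h=W[...,2]; r=np.hypot(D[...,0],D[...,1])
m=(h>46.5)&(h<56)&(r<20); c=D[m].astype(np.float32); print("bolt",m.sum(),cv2.minAreaRect(c)[:2],np.median(h[m]))
pb=cv2.minEnclosingCircle(c)[0]
m=(h>91)&(h<101)&(p.max(2)<70)&(r>60)&(r<100); c=D[m].astype(np.float32); pp=np.array(cv2.minAreaRect(c)[0]); print("post",pp,np.median(h[m]),"circ",cv2.minEnclosingCircle(c)[0:2])
# lever edges: per x-slice min/max y
m=(h>37)&(h<47)&(D[...,0]>34)&(D[...,0]<66)&(abs(D[...,1])<25)
for x in range(34,66,4):
    k=m&(abs(D[...,0]-x-2)<2)
    y=D[...,1][k]; print(x+2,np.percentile(y,[1,99]).round(1),k.sum(),end="; ")
print()
# stop face, slide side, head edges direction in F
for k,g in dict(stop=(h>57)&(h<67)&(F[...,0]>110)&(F[...,0]<155)&(abs(F[...,1]-40)<40),tube=(h>48)&(h<57)&(F[...,0]>30)&(F[...,0]<122)&(abs(F[...,1]-40)<24)).items():
    if g.sum()>50: print(k,cv2.minAreaRect(F[g].astype(np.float32)),np.median(h[g]),F[g].min(0),F[g].max(0))
u=cv2.resize(z["p"][100:300,120:440,::-1],None,fx=2.4,fy=2.4,interpolation=cv2.INTER_CUBIC); cv2.imwrite(f"pics/z{sys.argv[1]}.png",u)
E
python3 m2.py 3
```

```text
bolt 739 ((0.18124812841415405, -0.8500289916992188), (20.19546127319336, 19.445804595947266)) 49.46299504521836
post [79.37456512 -8.4381218 ] 94.37768968339766 circ ((78.98811340332031, -9.435011863708496), 10.852835655212402)
36 [-11.8   3.7] 126; 40 [-12.5   3.2] 135; 44 [-12.8   2.8] 130; 48 [-12.7   2.5] 133; 52 [-13.5   2. ] 131; 56 [-13.4   1.7] 134; 60 [-14.4   1.3] 133; 64 [-14.3   0.9] 128; 
stop ((134.63766479492188, 27.0832462310791), (20.470149993896484, 45.70101547241211), 0.3537368178367615) 61.43215363348986 [124.30541371   4.28317551] [144.85134125  49.90525804]
tube ((65.62933349609375, 35.92121887207031), (33.359615325927734, 69.96134948730469), 89.59786987304688) 51.4805567765039 [30.54110211 19.04032006] [100.70793822  52.57009877]
```

View pics/z3.png

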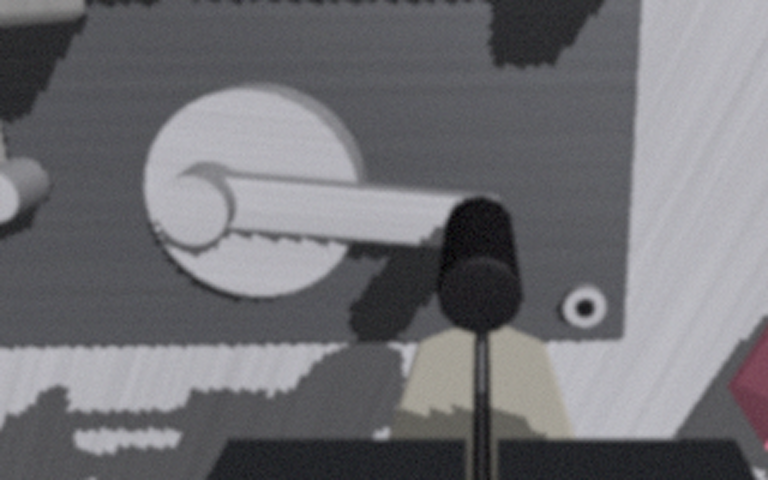

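Crop shows bolt (190,210), lever running slightly down-right to post top (481,295): about 5.6° short, confirmed by lever edges. Nudge on about 7.5 mm.

```bash
python3 -m pendant '[{"translation":[2,0,1],"twist":[0,0.005,0],"grip":-1},{"translation":[2,0,0.5],"twist":[0,0.003,0],"grip":-1},{"translation":[2,0,0.5],"twist":[0,0,0],"grip":-1},{"translation":[2,0,0],"twist":[0,0,0],"grip":-1},{"translation":[1,0,0],"twist":[0,0,0],"grip":-1},{"translation":[0,0,0],"twist":[0,0,0],"grip":-1},{"translation":[0,0,0],"twist":[0,0,0],"grip":-1},{"translation":[0,0,0],"twist":[0,0,0],"grip":-1},{"translation":[0,0,0],"twist":[0,0,0],"grip":-1},{"translation":[0,0,0],"twist":[0,0,0],"grip":-1}]'
python3 m.py 4; python3 m2.py 4
```

```text
t: 9.3
tool_pos: [0.7037, 0.0963, 0.066]
orientation: [1.721, 2.621, 0.015]
force: [4.1, -2.2, 1.8]
opening: 0.0004
t 9.3 pos [703.7  96.3  66. ] fix [100.7 -73.8] psi 113.4 tilt [0.01  0.005] F [ 4.1 -2.2  1.8] open 0.0 q6 -0.35
r_post 81.0 q 0.016 psi-err 0.5
level twist [ 0.011 -0.    -0.   ]
wrist lever pts 1075 mean [50.9  0.7] angle -0.84
  dir deg(q) -9.23
wrist post top 998 [79.8  1.1] q deg -0.8 rect ((79.81808471679688, 0.6973552703857422), (19.046592712402344, 19.353912353515625), 46.77384948730469)
   stop 3881 [array([134.6,  32. ]), array([20.3, 55.6]), np.float64(0.2)]
   head 12472 [array([-46. ,  25.5]), array([61.8, 63.2]), np.float64(0.1)]
bolt 719 ((0.02437591552734375, -0.9099769592285156), (19.82474136352539, 20.186931610107422)) 49.449030386462255
post [79.81808472  0.69735527] 94.4038421563193 circ ((80.13197326660156, -0.3636196553707123), 10.867178916931152)
36 [-7.3  7.9] 128; 40 [-7.5  7.8] 128; 44 [-7.2  7.8] 131; 48 [-7.4  7.9] 132; 52 [-7.3  8. ] 130; 56 [-7.9  8.1] 135; 60 [-6.8  8.2] 127; 64 [-6.6  8.3] 126; 
stop ((134.60836791992188, 31.976009368896484), (20.349267959594727, 55.59409713745117), 0.15625925362110138) 61.44033993333917 [124.45085991   4.19936464] [144.8480781   59.74574137]
tube ((65.81092834472656, 39.66947555541992), (40.422977447509766, 70.04814910888672), 89.2110366821289) 51.48855371715722 [30.6606521  19.17473007] [100.92283882  60.29459424]
```

```bash
python3 -m pendant '[{"translation":[-8,0,0],"twist":[0,0,0],"grip":-1},{"translation":[-12,0,0],"twist":[0,0,0],"grip":-1},{"translation":[-15,0,0],"twist":[0,0,0],"grip":-1},{"translation":[0,0,-20],"twist":[0,0,0],"grip":-1},{"translation":[0,0,-30],"twist":[0,0,0],"grip":-1},{"translation":[0,0,-30],"twist":[0,0,0],"grip":-1},{"translation":[0,0,-30],"twist":[0,0,0],"grip":-1},{"translation":[0,0,-20],"twist":[0,0,0],"grip":-1},{"translation":[0,0,0],"twist":[0.01,0,0.14],"grip":-1},{"translation":[0,0,0],"twist":[0,0,0.14],"grip":-1}]'
python3 m.py 5; python3 m2.py 5; python3 -c "
from h import *
go((-150,40),190,psi=YAW)"
```

```text
t: 10.35
tool_pos: [0.7144, 0.0538, 0.1939]
orientation: [-2.075, -2.339, 0.012]
force: [-0.9, 0.2, 0.4]
opening: 0.0003
t 10.35 pos [714.4  53.8 193.9] fix [  93.2 -117.1] psi 96.8 tilt [-0.017  0.004] F [-0.9  0.2  0.4] open 0.0 q6 -0.12
r_post 94.4 q 0.52 psi-err 12.7
level twist [-0.016 -0.006  0.   ]
wrist lever pts 448 mean [50.2 -0.8] angle 0.93
  dir deg(q) -9.01
wrist post top 377 [80.4  0.3] q deg -0.23 rect ((80.55474853515625, 0.12167930603027344), (18.222692489624023, 17.697622299194336), 72.73851776123047)
   stop 1100 [array([134.8,  25.4]), array([20. , 42.8]), np.float64(0.3)]
   head 10053 [array([-60.9,  38.4]), array([91. , 89.6]), np.float64(0.3)]
bolt 302 ((0.5493688583374023, -0.9748668670654297), (18.978696823120117, 19.5037841796875)) 49.35471124638893
post [80.55474854  0.12167931] 94.40731978362832 circ ((80.17447662353516, 0.3453788161277771), 9.76638412475586)
36 [-8.   7.3] 59; 40 [-8.1  7.4] 60; 44 [-7.8  7.5] 58; 48 [-7.6  7.5] 56; 52 [-7.5  7.8] 60; 56 [-7.6  7.7] 58; 60 [-7.6  7.7] 59; 64 [-7.3  7.8] 51; 
stop ((134.83815002441406, 25.402645111083984), (20.01846694946289, 42.811092376708984), 0.15780672430992126) 61.35605198450592 [124.77748612   3.97583415] [144.86665206  46.78249762]
tube ((66.07293701171875, 39.4600944519043), (40.58406448364258, 70.55694580078125), 88.94615173339844) 51.382270568084394 [31.02109677 18.80660063] [101.40320624  60.11469436]
t 10.4 pos [714.7  53.5 194.4] fix [  93.5 -117.4] psi 96.3 tilt [-0.015  0.004] F [ 0.9 -1.   0.5] open 0.0 q6 -0.11
shift [  76.5 -279.5    8.9]
twist z 1.2638424469274736
```

Lever confirmed at q ≈ −0.8° with the tool clear. Now to behind the push head.

```bash
python3 -m pendant '[{"translation":[9,-35,0],"twist":[-0.015,-0.005,0],"grip":-1},{"translation":[9,-35,0],"twist":[0,0,0],"grip":-1},{"translation":[9,-35,0],"twist":[0,0,0],"grip":-1},{"translation":[9,-35,0],"twist":[0,0,0],"grip":-1},{"translation":[9,-35,0],"twist":[0,0,0],"grip":-1},{"translation":[9,-35,0],"twist":[0,0,0],"grip":-1},{"translation":[9,-35,0],"twist":[0,0,0],"grip":-1},{"translation":[9,-30,0],"twist":[0,0,0],"grip":-1},{"translation":[0,0,0],"twist":[0,0,0.14],"grip":-1},{"translation":[0,0,0],"twist":[0,0,0.14],"grip":-1}]'
python3 -m pendant '[{"translation":[0,0,0],"twist":[0,0,0.14],"grip":-1},{"translation":[0,0,0],"twist":[0,0,0.14],"grip":-1},{"translation":[0,0,0],"twist":[0,0,0.14],"grip":-1},{"translation":[0,0,0],"twist":[0,0,0.14],"grip":-1},{"translation":[0,0,0],"twist":[0,0,0.14],"grip":-1},{"translation":[0,0,0],"twist":[0,0,0.14],"grip":-1},{"translation":[0,0,0],"twist":[0,0,0.12],"grip":-1},{"translation":[0,0,0],"twist":[0,0,0],"grip":-1},{"translation":[0,0,0],"twist":[0,0,0],"grip":-1},{"translation":[0,0,0],"twist":[0,0,0],"grip":-1}]'
python3 -c "
from h import *
go((-145,40),56,psi=YAW);tilt()"
```

```text
t: 11.4
tool_pos: [0.4206, 0.0868, 0.1856]
orientation: [-2.375, -2.037, 0.018]
force: [-0.1, 0.2, -0.2]
opening: 0.0001
t: 12.4
tool_pos: [0.4196, 0.0822, 0.1843]
orientation: [-3.056, -0.69, 0.034]
force: [0.3, 0.2, -0.2]
opening: 0.0006
t 12.4 pos [419.6  82.2 184.3] fix [-164.8   28.4] psi 25.5 tilt [-0.023  0.003] F [ 0.3  0.2 -0.2] open 0.001 q6 1.2
shift [ 22.6  -9.5 128. ]
twist z 0.027058344451113103
level twist [-0.013  0.019  0.   ]
```

```bash
python3 -m pendant '[{"translation":[8,-6,0],"twist":[-0.013,0.019,0.027],"grip":-1},{"translation":[7,-5,0],"twist":[0,0,0],"grip":-1},{"translation":[0,0,20],"twist":[0,0,0],"grip":-1},{"translation":[0,0,25],"twist":[0,0,0],"grip":-1},{"translation":[0,0,25],"twist":[0,0,0],"grip":-1},{"translation":[0,0,25],"twist":[0,0,0],"grip":-1},{"translation":[0,0,20],"twist":[0,0,0],"grip":-1},{"translation":[0,0,12],"twist":[0,0,0],"grip":-1},{"translation":[0,0,0],"twist":[0,0,0],"grip":-1},{"translation":[0,0,0],"twist":[0,0,0],"grip":-1}]'
python3 -c "
from h import *
go((-115,40),55,psi=YAW);tilt()"
```

```text
t: 13.4
tool_pos: [0.4313, 0.1004, 0.0547]
orientation: [-3.065, -0.691, -0.0]
force: [0.5, 1.1, 0.7]
opening: 0.0002
t 13.4 pos [431.3 100.4  54.7] fix [-146.6   40.3] psi 25.4 tilt [0. 0.] F [0.5 1.1 0.7] open 0.0 q6 1.24
shift [31.6  1.1 -0.3]
twist z 0.026108369637838358
level twist [-0. -0. -0.]
```

```bash
python3 -m pendant '[{"translation":[8,0,0],"twist":[0,0,0.02],"grip":-1},{"translation":[8,0,0],"twist":[0,0,0.006],"grip":-1},{"translation":[6,0,0],"twist":[0,0,0],"grip":-1},{"translation":[4,0,0],"twist":[0,0,0],"grip":-1},{"translation":[4,0,0],"twist":[0,0,0],"grip":-1},{"translation":[4,0,0],"twist":[0,0,0],"grip":-1},{"translation":[4,0,0],"twist":[0,0,0],"grip":-1},{"translation":[4,0,0],"twist":[0,0,0],"grip":-1},{"translation":[4,0,0],"twist":[0,0,0],"grip":-1},{"translation":[4,0,0],"twist":[0,0,0],"grip":-1}]'
python3 -c "
from h import *
go((-79,40),55,psi=YAW);tilt()"
```

```text
t: 14.4
tool_pos: [0.4844, 0.1232, 0.0592]
orientation: [3.074, 0.649, 0.011]
force: [-0.1, 0.0, -0.4]
opening: 0.0005
t 14.4 pos [484.4 123.2  59.2] fix [-88.9  39.6] psi 23.8 tilt [0.007 0.001] F [-0.1  0.  -0.4] open 0.001 q6 1.3
shift [ 9.8 -0.4  4.3]
twist z -0.001110995186006214
level twist [ 0.002 -0.007 -0.   ]
```

```bash
cat > m3.py <<'E'
from h import *
import sys
t=sys.argv[1]
for n in ("side","scene","wrist"):
    i=robot.camera_info(n); p,d=robot.read_camera(n); W=cloud(n,d,i)*1000; np.savez(f"pics/{n}{t}.npz",p=p,d=d,W=W); cv2.imwrite(f"pics/{n}{t}.png",p[:,:,::-1])
    h=W[...,2]; F=(W[...,:2]-O)@Rm(YAW)
    for k,g in dict(head=(h>71)&(h<79)&(F[...,0]>-125)&(F[...,0]<60)&(abs(F[...,1]-40)<50)&(p.min(2)>100),stop=(h>57)&(h<67)&(F[...,0]>110)&(F[...,0]<155)&(abs(F[...,1]-40)<40),tube=(h>48)&(h<57)&(F[...,0]>30)&(F[...,0]<122)&(abs(F[...,1]-40)<24)).items():
        if g.sum()>50:
            c,s,_=cv2.minAreaRect(F[g].astype(np.float32)); print(n,k,g.sum(),np.round(c,1),np.round(s,1),"x",np.percentile(F[g][:,0],[1,99]).round(1))
E
python3 m3.py 6; python3 -c "
import cv2
cv2.imwrite('pics/c6.png',cv2.resize(cv2.imread('pics/side6.png')[140:280,190:370],None,fx=4,fy=4,interpolation=cv2.INTER_CUBIC))"
```

```text
side head 496 [-59.6  37. ] [89.3 88.7] x [-101.7  -17.5]
side stop 145 [134.7  37.8] [21.2 73.8] x [124.9 145.4]
side tube 289 [67.  38.4] [43.5 70.1] x [ 32.2 101.9]
scene head 501 [-61.6  36.2] [92.1 89.3] x [-103.8  -17.7]
scene stop 111 [134.   36.9] [73.8 19.9] x [124.  143.8]
scene tube 206 [65.1 38.3] [68.5 44.1] x [31.2 99.3]
wrist head 20242 [-60.8  38.6] [88.7 89.5] x [-98.7 -17. ]
wrist tube 2274 [38.3 39.7] [40.  15.1] x [30.9 45.5]
```

View pics/c6.png

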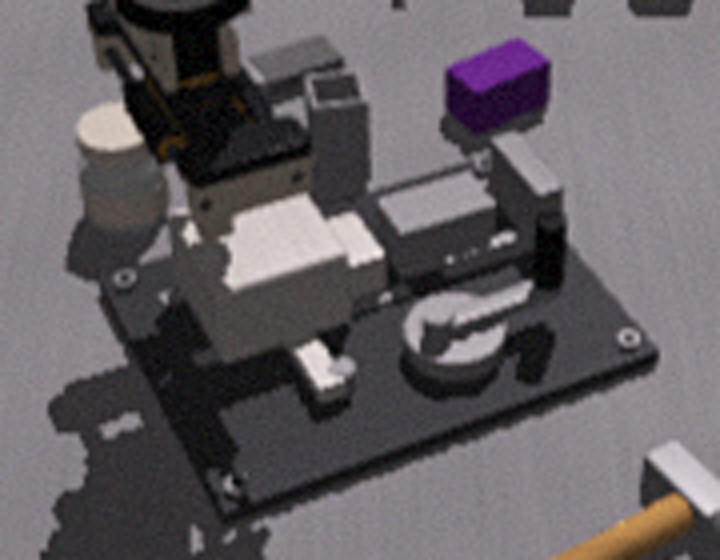

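The crop shows the lever straight ahead, but the head (255,240) has not moved, and the fingers end at its rear-left top edge (250,205). It disagrees with the reported TCP, so I look closer.

View pics/wrist6.png

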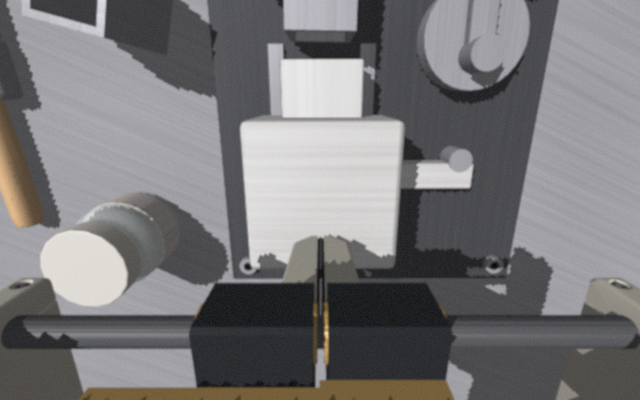

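Run:
```python
from h import *
s,M,p=st(); print(s["q"],s["joint_torque"])
z=np.load("pics/side6.npz");W=z["W"];F=(W[...,:2]-O)@Rm(YAW);h=W[...,2]
# 3D of image pixels along crop column set
for cx,cy in((200,230),(210,200),(250,190),(290,190),(240,150),(205,260),(190,230),(255,250),(180,215)):
    u,v=int(190+cx/4),int(140+cy/4); print((cx,cy),F[v,u].round(0),h[v,u].round(0),z["p"][v,u])
```

```text
t 14.55 pos [484.3 123.2  59.2] fix [-89.   39.6] psi 23.8 tilt [0.007 0.001] F [ 0.3  0.8 -0.4] open 0.001 q6 1.3
[ 1.46296808e-01 -3.85305594e-02  1.91846737e+00  1.25987918e-04
  1.25451723e+00  1.30089597e+00] [ 3.47749097e-02 -4.35207009e+01 -4.59455502e+01  4.79962234e-02
 -1.89146949e-01  2.30792194e-02]
(200, 230) [-96.  36.] 93.0 [63 61 53]
(210, 200) [-114.  -46.] 183.0 [45 40 38]
(250, 190) [-91. -47.] 183.0 [71 67 63]
(290, 190) [-66. -44.] 172.0 [66 61 53]
(240, 150) [-93. -46.] 211.0 [35 35 41]
(205, 260) [-100.   24.] 77.0 [79 72 75]
(190, 230) [-98.  57.] 77.0 [216 209 202]
(255, 250) [-69.  22.] 77.0 [209 199 199]
(180, 215) [-97.  73.] 78.0 [163 153 155]
```

The wrist view shows the fingertip (320,240) lying over the rear part of the head's top (rear edge at row 268). Check the depth of the tip there.

Run:
```python
from h import *
z=np.load("pics/wrist6.npz");W=z["W"];F=(W[...,:2]-O)@Rm(YAW);h=W[...,2]
for u,v in((320,150),(260,250),(380,260),(310,237),(310,240),(305,245),(300,255),(300,265),(295,275),(340,240),(345,255),(350,270),(240,272),(390,272),(430,250)):
    print((u,v),F[v,u].round(1),h[v,u].round(1),z["p"][v,u],"d",z["d"][v,u].round(3))
z=np.load("pics/side6.npz");W=z["W"];F=(W[...,:2]-O)@Rm(YAW);h=W[...,2]
m=(abs(F[...,1]-40)<28)&(F[...,0]<-75)&(F[...,0]>-125)&(h>79)&(h<140); print(m.sum(),F[m].min(0),F[m].max(0),np.percentile(h[m],[0,5,50,100]))
```

```text
(320, 150) [-32.2  39.9] 74.7 [219 216 218] d 0.174
(260, 250) [-92.4  75.9] 74.1 [212 210 210] d 0.192
(380, 260) [-99.1   3.5] 74.2 [102 102 101] d 0.195
(310, 237) [-79.5  45.5] 84.0 [147 145 136] d 0.179
(310, 240) [-79.2  45.4] 88.6 [137 136 126] d 0.175
(305, 245) [-79.5  47.9] 94.1 [135 136 125] d 0.17
(300, 255) [-79.8  49.9] 104.8 [140 136 126] d 0.159
(300, 265) [-79.4  49.3] 115.5 [136 132 124] d 0.149
(295, 275) [-79.4  51. ] 124.4 [137 136 128] d 0.141
(340, 240) [-78.9  29.1] 89.2 [122 121 113] d 0.174
(345, 255) [-79.5  27.6] 105.4 [137 133 126] d 0.159
(350, 270) [-79.4  26.4] 120.1 [85 84 79] d 0.145
(240, 272) [-143.5  106.3] 12.2 [81 81 85] d 0.267
(390, 272) [-144.1  -18.6] 11.4 [34 29 33] d 0.268
(430, 250) [-124.1  -50.2] 10.9 [55 55 56] d 0.263
45 [-102.74617679   21.57985267] [-78.33278761  45.13770349] [ 79.13836907  79.27076493  97.00206727 109.22284448]
```

Run:
```python
from h import *
for f,tz in(("pics/w1W.npy",185.6),("wrist2",66.8),("wrist6",59.2)):
    W=np.load(f) if f.endswith("npy") else np.load(f"pics/{f}.npz")["W"]
    print(f,tz,[(v,(W[v,310,2]-tz).round(1)) for v in range(230,262,3)])
```

```text
pics/w1W.npy 185.6 [(230, np.float64(-174.9)), (233, np.float64(-173.6)), (236, np.float64(24.0)), (239, np.float64(27.8)), (242, np.float64(30.4)), (245, np.float64(35.5)), (248, np.float64(37.7)), (251, np.float64(42.0)), (254, np.float64(44.9)), (257, np.float64(47.1)), (260, np.float64(51.2))]
wrist2 66.8 [(230, np.float64(28.7)), (233, np.float64(28.5)), (236, np.float64(23.7)), (239, np.float64(27.5)), (242, np.float64(31.1)), (245, np.float64(35.1)), (248, np.float64(39.4)), (251, np.float64(41.9)), (254, np.float64(45.1)), (257, np.float64(48.4)), (260, np.float64(187.9))]
wrist6 59.2 [(230, np.float64(16.2)), (233, np.float64(14.6)), (236, np.float64(25.0)), (239, np.float64(27.0)), (242, np.float64(32.3)), (245, np.float64(35.3)), (248, np.float64(38.8)), (251, np.float64(42.4)), (254, np.float64(44.7)), (257, np.float64(48.6)), (260, np.float64(52.6))]
```

The whole finger is visible, and its tip sits about 22 mm above the reported TCP. So it passed over the head without touching it (force 0, head unmoved). I back out, go lower (TCP z ≈ 26, tip ≈ 48 mm) and push again.

```bash
python3 -m pendant '[{"translation":[0,0,-20],"twist":[0,0,0],"grip":-1},{"translation":[-15,0,0],"twist":[0,0,0],"grip":-1},{"translation":[-20,0,0],"twist":[0,0,0],"grip":-1},{"translation":[-20,0,0],"twist":[0.002,-0.007,0],"grip":-1},{"translation":[-6,0,0],"twist":[0,0,0],"grip":-1},{"translation":[0,0,15],"twist":[0,0,0],"grip":-1},{"translation":[0,0,15],"twist":[0,0,0],"grip":-1},{"translation":[0,0,15],"twist":[0,0,0],"grip":-1},{"translation":[0,0,9],"twist":[0,0,0],"grip":-1},{"translation":[0,0,0],"twist":[0,0,0],"grip":-1}]'
python3 -c "
from h import *
go((-117,40),26,psi=YAW);tilt()"
```

```text
t: 15.55
tool_pos: [0.4282, 0.0979, 0.0249]
orientation: [3.074, 0.648, 0.006]
force: [-0.3, -0.4, 0.3]
opening: 0.0004
t 15.55 pos [428.2  97.9  24.9] fix [-150.5   39.3] psi 23.8 tilt [0.004 0.001] F [-0.3 -0.4  0.3] open 0.0 q6 1.26
shift [33.5 -0.8 -1. ]
twist z -0.0015152255420193828
level twist [ 0.001 -0.004  0.   ]
```

```bash
python3 -m pendant '[{"translation":[10,0,0],"twist":[0,0,0],"grip":-1},{"translation":[10,0,0],"twist":[0,0,0],"grip":-1},{"translation":[6,0,0],"twist":[0,0,0],"grip":-1},{"translation":[4,0,0.3],"twist":[0,0,0],"grip":-1},{"translation":[4,0,0.3],"twist":[0,0,0],"grip":-1},{"translation":[4,0,0.3],"twist":[0,0,0],"grip":-1},{"translation":[4,0,0.3],"twist":[0,0,0],"grip":-1},{"translation":[4,0,0.3],"twist":[0,0,0],"grip":-1},{"translation":[4,0,0.3],"twist":[0,0,0],"grip":-1},{"translation":[4,0,0.3],"twist":[0,0,0],"grip":-1}]'
python3 -c "
from h import *
go((-79.5,40),26,psi=YAW);tilt()"; python3 m3.py 7
```

```text
t: 16.55
tool_pos: [0.48, 0.1205, 0.0245]
orientation: [3.073, 0.648, 0.002]
force: [-4.0, -2.6, 3.3]
opening: 0.0008
t 16.55 pos [480.  120.5  24.5] fix [-94.  39.] psi 23.8 tilt [ 0.001 -0.001] F [-4.  -2.6  3.3] open 0.001 q6 1.3
shift [14.5 -1.1 -1.4]
twist z -0.001280182199180524
level twist [ 0.001 -0.001  0.   ]
side head 384 [-38.6  36.7] [88.6 90.9] x [-81.8   5. ]
side stop 153 [135.9  37.4] [74.6 22.6] x [124.5 146.4]
side tube 286 [71.3 39.5] [44.8 81.5] x [ 39.8 110.1]
scene head 526 [-47.8  36.9] [106.6  92.8] x [-89.8   4.4]
scene stop 110 [134.1  36.3] [69.4 20. ] x [124. 144.]
scene tube 211 [73.9 39.1] [68.9 44.7] x [ 39.8 107.7]
wrist head 39428 [-39.6  38.7] [91.3 89.5] x [-82.5   5. ]
```

```bash
python3 -m pendant '[{"translation":[3,0,0],"twist":[0,0,0],"grip":-1},{"translation":[3,0,0],"twist":[0,0,0],"grip":-1},{"translation":[3,0,0],"twist":[0,0,0],"grip":-1},{"translation":[3,0,0],"twist":[0,0,0],"grip":-1},{"translation":[2,0,0],"twist":[0,0,0],"grip":-1},{"translation":[2,0,0],"twist":[0,0,0],"grip":-1},{"translation":[2,0,0],"twist":[0,0,0],"grip":-1},{"translation":[1.5,0,0],"twist":[0,0,0],"grip":-1},{"translation":[1.5,0,0],"twist":[0,0,0],"grip":-1},{"translation":[1.5,0,0],"twist":[0,0,0],"grip":-1}]'
python3 -c "
from h import *
go((-79.5,40),26)"; python3 m3.py 8
```

```text
t: 17.7
tool_pos: [0.492, 0.126, 0.0244]
orientation: [3.069, 0.648, -0.032]
force: [-12.7, -5.5, 11.1]
opening: 0.0004
t 17.7 pos [492.  126.   24.4] fix [-80.8  39. ] psi 23.9 tilt [-0.019 -0.009] F [-12.7  -5.5  11.1] open 0.0 q6 1.31
shift [ 1.3 -1.  -1.6]
side head 356 [-24.4  35.5] [88.4 90.3] x [-67.4  18.7]
side stop 148 [133.3  37.4] [72.6 31.7] x [124.1 146.5]
side tube 277 [78.7 39.6] [87.1 43.9] x [ 54.  121.5]
scene head 516 [-34.   36.1] [106.1  91.6] x [-78.4  17.9]
scene stop 112 [134.   36.7] [70.1 20.1] x [124.  143.9]
scene tube 209 [82.2 38.8] [79.5 44.6] x [ 53.1 121.9]
wrist head 39904 [-25.9  38.8] [90.7 89.4] x [-68.4  18.5]
```

```bash
python3 -m pendant '[{"translation":[2,0,0],"twist":[0,0.005,0],"grip":-1},{"translation":[2,0,0],"twist":[0,0.005,0],"grip":-1},{"translation":[2,0,0],"twist":[0,0,0],"grip":-1},{"translation":[2,0,0],"twist":[0,0,0],"grip":-1},{"translation":[2,0,0],"twist":[0,0,0],"grip":-1},{"translation":[2,0,0],"twist":[0,0,0],"grip":-1},{"translation":[2,0,0],"twist":[0,0,0],"grip":-1},{"translation":[2,0,0],"twist":[0,0,0],"grip":-1},{"translation":[2,0,0],"twist":[0,0,0],"grip":-1},{"translation":[2,0,0],"twist":[0,0,0],"grip":-1}]'
python3 -c "
from h import *
go((-79.5,40),26)"; python3 m3.py 9|grep -v stop
```

```text
t: 18.85
tool_pos: [0.4904, 0.1254, 0.0247]
orientation: [3.063, 0.647, -0.09]
force: [-15.4, -6.7, 15.1]
opening: 0.0008
t 18.85 pos [490.4 125.4  24.7] fix [-82.6  39.2] psi 23.9 tilt [-0.054 -0.022] F [-15.4  -6.7  15.1] open 0.001 q6 1.32
shift [ 3.  -0.8 -1.5]
side head 317 [-23.2  36.4] [89.9 86.3] x [-65.5  18.9]
side tube 284 [79.6 38.6] [44.5 84.4] x [ 45.9 121.4]
scene head 506 [-34.2  37.3] [106.5  92.5] x [-78.3  18.3]
scene tube 218 [87.4 39.4] [46.4 69.1] x [ 53.4 121.9]
wrist head 40450 [-25.7  38.8] [90.6 89.5] x [-67.8  18.7]
```

It doesn't advance at 17 N: this is the hard stop. Retreating.

```bash
python3 -m pendant '[{"translation":[-5,0,0],"twist":[0,0,0],"grip":-1},{"translation":[-12,0,0],"twist":[0,-0.03,0],"grip":-1},{"translation":[-20,0,0],"twist":[0,-0.02,0],"grip":-1},{"translation":[-25,0,0],"twist":[0,0,0],"grip":-1},{"translation":[-25,0,0],"twist":[0,0,0],"grip":-1},{"translation":[0,0,-25],"twist":[0,0,0],"grip":-1},{"translation":[0,0,-35],"twist":[0,0,0],"grip":-1},{"translation":[0,0,-35],"twist":[0,0,0],"grip":-1},{"translation":[0,0,-35],"twist":[0,0,0],"grip":-1},{"translation":[0,0,-30],"twist":[0,0,0],"grip":-1}]'
python3 -m pendant '[{"translation":[0,0,0],"twist":[0,0,0],"grip":-1},{"translation":[0,0,0],"twist":[0,0,0],"grip":-1},{"translation":[0,0,0],"twist":[0,0,0],"grip":-1},{"translation":[0,0,0],"twist":[0,0,0],"grip":-1},{"translation":[0,0,0],"twist":[0,0,0],"grip":-1},{"translation":[0,0,0],"twist":[0,0,0],"grip":-1},{"translation":[0,0,0],"twist":[0,0,0],"grip":-1},{"translation":[0,0,0],"twist":[0,0,0],"grip":-1},{"translation":[0,0,0],"twist":[0,0,0],"grip":-1},{"translation":[0,0,0],"twist":[0,0,0],"grip":-1}]'
python3 m3.py 10
python3 - <<'E'
from h import *
st(); meas("wrist",np.load("pics/wrist10.npz"))
a=cv2.imread("pics/side10.png")[140:280,190:370]; cv2.imwrite("pics/c10.png",cv2.resize(a,None,fx=4,fy=4,interpolation=cv2.INTER_CUBIC))
E
python3 m2.py 10
```

```text
t: 20.0
tool_pos: [0.4195, 0.0955, 0.1916]
orientation: [3.048, 0.643, -0.19]
force: [0.8, 0.6, -0.9]
opening: 0.0005
t: 21.0
tool_pos: [0.4198, 0.0955, 0.1916]
orientation: [3.048, 0.642, -0.19]
force: [-0.5, -0.3, 0.4]
opening: 0.0008
side head 757 [-24.1  38.2] [91.8 89.2] x [-67.9  18.5]
side stop 149 [129.6  38. ] [71.5 31.4] x [124.3 145. ]
side tube 281 [78.2 39.2] [46. 87.] x [ 53.5 121.4]
scene head 552 [-25.8  36.8] [89.4 91.8] x [-69.   18.1]
scene stop 111 [133.9  36.9] [19.9 72.9] x [124.  143.8]
scene tube 216 [87.5 39.9] [68.9 46. ] x [ 53.3 121.9]
wrist head 7845 [-42.8  38.7] [89.6 54.3] x [-69.  -16.1]
t 21.15 pos [419.9  95.5 191.8] fix [-159.1   40.4] psi 23.8 tilt [-0.115 -0.045] F [-0.7 -0.2  0.1] open 0.001 q6 1.29
   head 7887 [array([-42.8,  38.6]), array([89.8, 54.3]), np.float64(89.9)]
bolt 0 ((0.0, 0.0), (0.0, 0.0)) nan
post [0. 0.] nan circ ((0.0, 0.0), 0.0)
  return _methods._mean(a, axis=axis, dtype=dtype,
  ret = ret.dtype.type(ret / rcount)
Traceback (most recent call last):
  File "m2.py", line 11, in <module>
    y=D[...,1][k]; print(x+2,np.percentile(y,[1,99]).round(1),k.sum(),end="; ")
                             ~~~~~~~~~~~~~^^^^^^^^^^
IndexError: index -1 is out of bounds for axis 0 with size 0
```

View pics/c10.png

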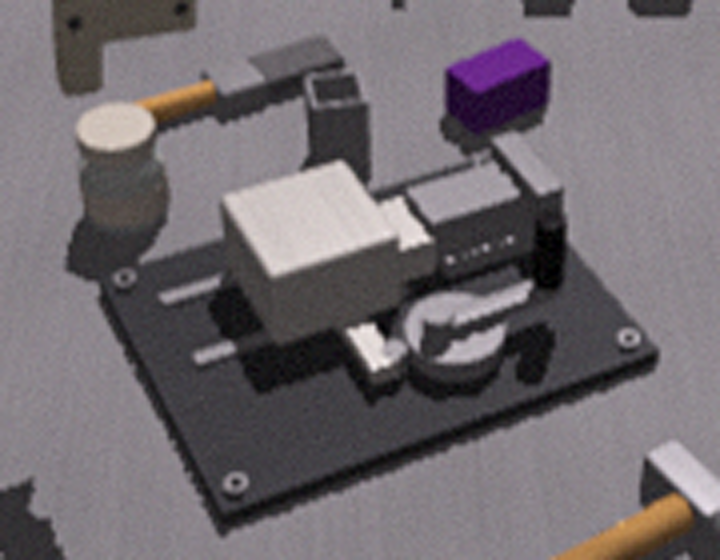

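The picture shows the slide forward against the tube (465,190), tube at the stop (525,165), lever straight ahead, and the bystanders unmoved. I take one more precise wrist look from above.

```bash
python3 -m pendant '[{"translation":[0,0,-10],"twist":[0,0.06,0],"grip":-1},{"translation":[0,0,0],"twist":[0,0.06,0],"grip":-1},{"translation":[20,5,0],"twist":[0,0,0],"grip":-1},{"translation":[20,5,0],"twist":[0,0,0],"grip":-1},{"translation":[20,5,0],"twist":[0,0,0],"grip":-1},{"translation":[20,5,0],"twist":[0,0,0],"grip":-1},{"translation":[20,5,0],"twist":[0,0,0],"grip":-1},{"translation":[10,2,0],"twist":[0,0,0],"grip":-1},{"translation":[0,0,0],"twist":[0,0,0],"grip":-1},{"translation":[0,0,0],"twist":[0,0,0],"grip":-1}]'
python3 m3.py 11; python3 m2.py 11 2>&1|head -8
python3 - <<'E'
from h import *
st();tilt()
z=np.load("pics/wrist11.npz"); W=z["W"];F=(W[...,:2]-O)@Rm(YAW);h=W[...,2]
# heights along line y=30..50
m=(abs(F[...,1]-35)<8)&(F[...,0]>45)&(F[...,0]<150)&(h>0)
for x in range(46,64): k=m&(abs(F[...,0]-x)<.5); print(x,np.median(h[k]).round(0) if k.any() else None,end=" ")
print()
for x in range(116,132): k=m&(abs(F[...,0]-x)<.5); print(x,np.percentile(h[k],[0,50,100]).round(0) if k.any() else None,end=" ")
E
```

```text
t: 22.15
tool_pos: [0.5345, 0.1162, 0.2016]
orientation: [-3.07, -0.647, 0.0]
force: [0.5, -0.5, 0.7]
opening: 0.0004
side head 773 [-24.7  38. ] [89.1 92.6] x [-68.3  18.3]
side stop 148 [134.7  38.4] [72.5 20.7] x [125.  144.5]
side tube 283 [79.6 39.8] [84.4 44.4] x [ 47.6 121.1]
scene head 562 [-25.6  36.9] [92.3 89.7] x [-69.1  18. ]
scene stop 111 [134.1  37.2] [73.3 20. ] x [124.  143.9]
scene tube 214 [87.5 39.8] [47.2 69. ] x [ 53.3 121.9]
wrist head 7678 [-24.4  38.5] [88.6 89.5] x [-67.7  19. ]
wrist tube 3269 [87.7 39.8] [40.2 68.5] x [ 53.6 121.2]
bolt 311 ((-0.04065227508544922, -1.0782356262207031), (19.23402976989746, 19.134464263916016)) 49.550082749539484
post [79.73930359  0.45665455] 94.36600118659038 circ ((79.62025451660156, 0.1874426156282425), 9.963875770568848)
36 [-7.7  7.3] 65; 40 [-8.1  7.5] 64; 44 [-8.6  7.4] 67; 48 [-8.2  7.1] 74; 52 [-7.9  7.2] 70; 56 [-7.5  7.5] 63; 60 [-7.6  8. ] 75; 64 [-7.9  7.7] 74; 
tube ((87.73921203613281, 39.77381134033203), (40.2190055847168, 68.49491119384766), 89.9424819946289) 51.486995235697385 [53.47366449 19.68302905] [121.99895992  59.89721208]
t 22.3 pos [534.4 116.1 201.9] fix [-46.   12.9] psi 23.8 tilt [-0.     0.005] F [-0.4 -0.9 -0.3] open 0.0 q6 1.27
level twist [-0.004 -0.002  0.   ]
46 44.0 47 44.0 48 43.0 49 43.0 50 44.0 51 43.0 52 43.0 53 43.0 54 52.0 55 52.0 56 52.0 57 52.0 58 52.0 59 51.0 60 51.0 61 51.0 62 51.0 63 51.0 
116 [50. 51. 53.] 117 [50. 51. 52.] 118 [50. 52. 54.] 119 [50. 51. 53.] 120 [50. 51. 53.] 121 [50. 52. 53.] 122 [50. 52. 53.] 123 [50. 51. 52.] 124 [48. 48. 48.] 125 [44. 46. 47.] 126 None 127 None 128 None 129 None 130 None 131 None
```

View pics/wrist11.png

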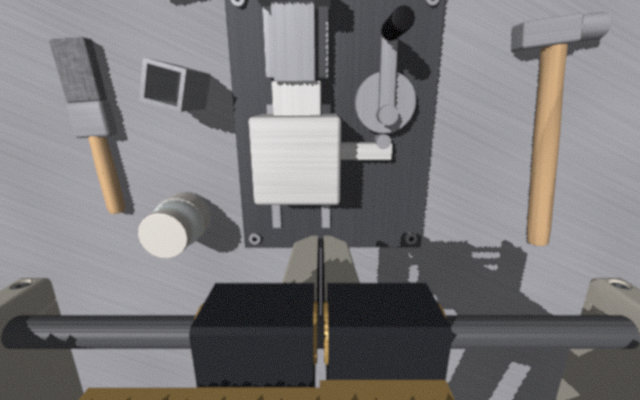

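The wrist view shows the slide (295,160) up against the tube (292,45), the lever straight ahead from pivot (388,115) to post (400,22), and the bystanders in place. Tube spans 53.5–124 mm, which is home. Handing in.

```bash
python3 -c "
from plant import robot
print(robot.close_job())"
```

```text
the job is handed in; nothing more can be done
None
```

The cam lever is at its low point, the slide is fully home and the tube is against the end stop. I handed the job in at about 22 s of the 64 s allowed.

**Lever:** I pushed the post round from q ≈ 2.3 rad with shut fingertips, using about 4–5 N. The final wrist view puts it within about 1° of straight ahead (about −1°, slightly past zero).

**Slide:** I then pushed the rear face of the push head until it stopped advancing. Peak wrist force was about 23 N, of which about 17 N was forward. Travel came out at 50 mm ± 1 mm.

**Tube:** It spans roughly 53.5 to 124 mm in fixture x, and the stop face measured 124–125 mm. Any remaining gap is about 1 mm, near the limit of what the cameras resolve. The wrist picture cut off the end stop, so I took the stop face from the other two cameras.

**What went wrong:** The first slide push missed. The fingertips are about 22 mm higher than the reported tool point, so they passed over the head without touching it (force about 0, head unmoved). I backed out, went lower and repeated the push.

**Final state:** The bystanders look unmoved in the last picture. The tool hovers about 0.2 m up and touches nothing, and the force reads about 0.

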